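# Lower the bench lamp by one hole

## Robot

A 6-joint arm with a two-finger parallel gripper is mounted at the origin on a cart in front of the work surface, level with it; the furniture and walls round the work are solid. World frame = base frame: x ahead of the robot, y to its left, z up, the work surface at z = 0. Lengths are in m, angles in rad, forces in N, time in s.
With the tool pointing down it reaches from about 0.35 to 0.975 m from the base axis. Payload 4.9 kg.
Tool frame: the origin (TCP) lies at the very end of the fingers, on their centre line; the grasp point (between the pads) lies 19 mm behind it; z points along the fingers, x is the direction in which the jaws open and shut, and the axes are right-handed (so a half turn about z gives the same grasp; the last joint's range is limited). The gripper opens to 85 mm and grips with 20 to 120 N. Pads are 22 mm wide; open, the fingers measure 114 mm over their backs; the gripper's body (76 mm by 85 mm) begins 54 mm behind the grasp point. The pads swing forward as they close: fully open they stand 13 mm farther back than shut.
Start: joints at [1.144, 0.053, 1.613, -0, 1.476, -0.119], TCP at [0.189, 0.596, 0.197] pointing down, gripper open.
Joint ranges: [-3.01, 3.01], [-1.01, 2.22], [0.06, 2.58], [-1.02, 4.17], [0.09, 2.62], [-3.14, 3.14]. Speed limits (rad/s): [2.57, 2.57, 3.14, 3.14, 3.14, 3.14].

## Interface

Orientations are given as a unit quaternion [x, y, z, w].
In Python, from plant import robot, claw, kinematics, grab_frame, get_calibration, hand_in, telemetry gives the robot as it stands. Calls block until the motion is done:
- robot.reach(position, orientation): joint-space move of the TCP to a pose.
- robot.servo_line(position, rotation=None, feed=0.15): straight line of the TCP; rotation=None keeps the orientation; feed is the mean speed in m/s.
- robot.goto_joints(angles): joint-space move.
- claw.move_gripper(opening, grip_force=None): finger opening in m; grip_force is the grip in N (None keeps the last); returns when the fingers have stopped.
- robot.dwell(seconds).
- kinematics.ik(position, orientation): joint angles nearest the present ones, or None.
- grab_frame(name): name is "scene" or "top" or "wrist"; returns (picture, depth): 480x640x3 uint8, red, green, blue; 480x640 float32, m along the optical axis (not along the pixel's ray), 0 where there is no reading.
- get_calibration(name): a dict with "fx", "fy", "cx", "cy" (pixels), "R" (3x3) and "t" (3): a world point X has camera coordinates R X + t. Camera axes: x right, y down, z forward; pixel columns grow to the right and rows downward; lengths in m; the calibration is good to about 2 mm. A picture is of the moment at which its call begins: read the wrist's pose just before it. get_calibration takes no time and is no camera call; for the wrist camera it gives the pose at the moment of the call.
A pose or a line that the arm cannot do raises robot.IKError and nothing moves.
- hand_in(): hands the job in, once; it reports no verdict.
Readings, each from a call of its own:
- telemetry.get_t(): time.
- telemetry.get_joint_pos(): joint angles.
- telemetry.get_qd(): joint speeds.
- telemetry.get_joint_efforts(): joint torques, N m.
- telemetry.get_eef_pos(): TCP position.
- telemetry.get_eef_rot(): TCP orientation.
- telemetry.get_contact_force(): force on the tool from outside, world axes, zero at the start.
- telemetry.get_torque(): the same for the moment, N m.
- telemetry.get_finger_gap(): finger opening in m.
Only numpy, scipy, OpenCV 4.12 (cv2) and the standard library are available. Lean on these libraries where they do the work, as an engineer would, in place of code of your own. Each camera call takes 0.05 s, during which the arm holds its last target. There are 200 camera calls.

## Task

Lower the small bench lamp by exactly one hole. Press the button on top of its post so that the catch pin lets go and the post starts down, take your weight off the button so that the pin can ride on the wall, then push the post's head (not the button) gently down until the pin snaps into the next hole and stops it. Do not force the post against the pin, and leave the loupe, the ink tin and the brass weight beside it where they stand.

Things in the scene. Friction and masses are not known exactly. Their poses are not given: they have to be found in the camera images.
- lamp_foot: The lamp's foot: dark disc 110 mm across, 14 mm high, screwed to the worktop, with a grey square sleeve 33 mm wide, 172 mm high. Origin: centre of its underside, on the post's axis; z up. Its -x side carries the steel hole plate, where the pin looks out; the lamp's arm points to its +x.
- lamp_post (a joint): How far the inner post (0.3 kg) has slid down, m: 0 at the start, pin in the top hole; stop at 0.094. Friction (8 N) holds it where it is left; pushing it down takes 5 to 8 N. The next hole lies 36 to 60 mm below the top one (adjustable plate, not given exactly); the one 30 mm lower still is wrong.
- head_top (a point): Centre of the flat top face of the post's black head, a disc 60 mm across, 20 mm thick, 307 mm above the worktop at the start. Push on its face round the button (19 mm wide annulus) or pinch its rim. Lamp arm: 10 mm bar along the foot's +x, axis 30 mm below this face, lamp 74 mm wide 155 mm out; all slide with the post.
- button_top (a point): Centre of the top of the steel button, 22 mm across, amid the head. At rest 12 mm above the head's face; stroke 9 mm, spring 2 N at first, 6 N fully down. It draws the pin in; the pin is free only in the last 1 mm. Pressed on, it pushes the post down. Released between holes it stays 4 mm proud; it springs up to 12 mm when the pin snaps in.
- latch_pin: Brass catch pin, 8 mm high, 9 mm wide, in holes 11 mm high. Origin at its mid-height, 7.5 mm before the post's axis; at rest its tip stands 3 mm out of the hole plate. While the button is pressed it passes all holes; released between holes it rubs on the wall and drops into the next. More than 20 N strains it.
- loupe: Brass linen loupe, 39 mm wide, 33 mm high, standing loose near the foot; origin: centre of its underside.
- ink_tin: Closed ink tin, 67 mm across, 46 mm high, standing loose near the foot; origin: centre of its underside.
- weight: Brass paper weight with a knob on top, 42 mm across, 59 mm high, standing loose near the foot; origin: centre of its underside.

How it is judged:
By the outcome, as a careful person would: the job done as asked, in the order asked, and still so for the second after the job is handed in, with the robot touching nothing.
It also fails if it takes over 38 s, if anything falls off the work surface, if the arm or the gripper's body presses on something with over 40 N, if the wrist force passes 120 N, or if a joint passes its speed limit or range.

## Working session

There is one attempt and no reset: what is moved stays moved. The work goes in short steps, each a Python script; the robot and the scene stay as the last script left them, time stands still between calls to the robot, and variables do not carry over. Pictures are saved under pics/ and viewed, about 8 in all and at most 12, crops included, and the job is handed in when it is done.

```bash
ls; mkdir -p pics
python3 - <<'E'
from plant import *
import cv2,numpy as np
for n in ("scene","top"):
    p,d=grab_frame(n); cv2.imwrite(f"pics/{n}0.png",p[:,:,::-1]); np.save(f"{n}0.npy",d)
    c=get_calibration(n); print(n,c['fx'],c['cx'],c['cy'],np.round(c['R'],3).tolist(),np.round(c['t'],3), 'cam',-c['R'].T@c['t'])
print(telemetry.get_t())
E
```

```text
pics
scene 503.5116541479269 316.4665643765272 241.88170699977655 [[0.556, -0.831, 0.017], [-0.593, -0.41, -0.693], [0.583, 0.375, -0.721]] [-0.308  0.473  0.713] cam [ 0.03686449 -0.32960451  0.84722487]
top 573.6549494949912 314.5536251302844 241.98170372060002 [[0.115, -0.993, 0.006], [-0.968, -0.113, -0.222], [0.221, 0.02, -0.975]] [-0.055  0.607  1.031] cam [ 0.36550969 -0.00713438  1.14060026]
0.1
```

View pics/scene0.png

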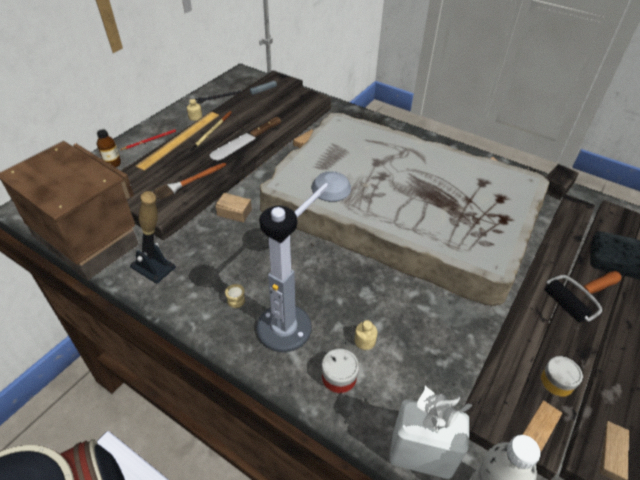

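View pics/top0.png

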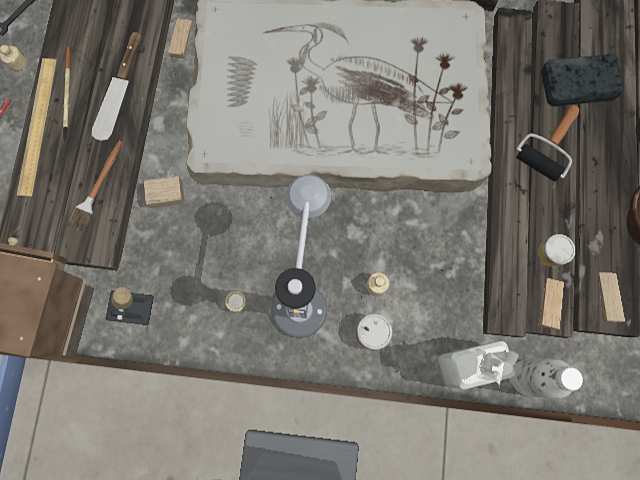

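The scene view shows the lamp with its button at (278,213) and head at (278,222). The top view shows the button at (295,286) and head at (295,288). The loupe, tin and weight stand low beside the foot. Next I'll segment the button and head in both views.

```bash
cat > h.py <<'E'
import numpy as np,cv2
from plant import *
def ray(n,u,v,z):
    c=get_calibration(n);o=-c['R'].T@c['t'];d=c['R'].T@np.array([(u-c['cx'])/c['fx'],(v-c['cy'])/c['fy'],1])
    return o,d/np.linalg.norm(d),o+d*(z-o[2])/d[2]
E
python3 - <<'E'
from h import *
R={}
for n,(u0,v0) in (("scene",(278,220)),("top",(295,288))):
    p=cv2.imread(f"pics/{n}0.png");g=cv2.cvtColor(p,cv2.COLOR_BGR2GRAY)
    win=np.zeros_like(g);cv2.circle(win,(u0,v0),26,255,-1)
    m=((g<45)&(win>0)).astype(np.uint8)
    c=max(cv2.findContours(m,0,2)[0],key=cv2.contourArea);hull=cv2.convexHull(c)
    e=cv2.fitEllipse(hull)
    hm=np.zeros_like(g);cv2.drawContours(hm,[hull],-1,1,-1)
    b=((g>140)&(hm>0 if n=="top" else cv2.circle(np.zeros_like(g),(278,214),12,1,-1)>0)).astype(np.uint8)
    M=cv2.moments(b,True);u,v=M['m10']/M['m00'],M['m01']/M['m00']
    print(n,"head ell",e,"button",u,v,M['m00'],"xy@.317",ray(n,u,v,.317)[2],"head@.30",ray(n,*e[0],.300)[2])
    R[n]=ray(n,u,v,.317)
    d=np.load(f"{n}0.npy");print("depth at button",ray(n,u,v,0)[0]+ray(n,u,v,0)[1]*d[int(v),int(u)]/(get_calibration(n)['R'][2]@ray(n,u,v,0)[1]))
from scipy.spatial.transform import Rotation as Ro
q=telemetry.get_eef_rot();print(q,Ro.from_quat(q).as_matrix().round(3).tolist(),telemetry.get_contact_force())
# lamp dir in top
print("lamp",ray("top",310,196,.277)[2])
p=(*R["top"][2][:2],.36)
for a in np.arange(0,180,30):
    qq=(Ro.from_euler('z',a,degrees=True)*Ro.from_euler('x',180,degrees=True)).as_quat(); print(a,kinematics.ik(p,qq))
E
```

```text
scene head ell ((277.6064758300781, 222.85047912597656), (34.91954803466797, 37.53480911254883), 75.28961181640625) button 278.2089552238806 213.2537313432836 134.0 xy@.317 [0.48259432 0.02871603 0.317     ] head@.30 [0.47873813 0.02781641 0.3       ]
depth at button [0.4815684  0.02789129 0.3182204 ]Traceback (most recent call last):
  File "<stdin>", line 8, in <module>
cv2.error: OpenCV(4.12.0) /io/opencv/modules/imgproc/src/shapedescr.cpp:361: error: (-201:Incorrect size of input array) There should be at least 5 points to fit the ellipse in function 'fitEllipseNoDirect'
```

Run:
```python
from h import *
from scipy.spatial.transform import Rotation as Ro
g=cv2.imread("pics/top0.png",0);d=np.load("top0.npy")
m=cv2.circle(np.zeros_like(g),(295,288),27,1,-1)
hd=((d<.90)&(d>.3)&(m>0)).astype(np.uint8)   # head+button by depth
c=max(cv2.findContours(hd,0,2)[0],key=cv2.contourArea);e=cv2.fitEllipse(cv2.convexHull(c));print("head",e,ray("top",*e[0],.305)[2], d[280:300:4,275:316:5].round(3).tolist())
b=((g>150)&(cv2.circle(np.zeros_like(g),(295,287),11,1,-1)>0)).astype(np.uint8);M=cv2.moments(b,True);u,v=M['m10']/M['m00'],M['m01']/M['m00']
P=ray("top",u,v,.318)[2];print("button",u,v,M['m00'],P)
q=telemetry.get_eef_rot();print(q,Ro.from_quat(q).as_matrix().round(3).tolist(),telemetry.get_contact_force())
for a in np.arange(0,180,30):
    qq=(Ro.from_euler('z',a,degrees=True)*Ro.from_euler('x',180,degrees=True)).as_quat(); print(a,kinematics.ik((P[0],P[1],.36),qq), kinematics.ik((P[0],P[1],.23),qq) is not None)
```

```text
head ((295.1960144042969, 285.51641845703125), (39.71479415893555, 45.79814529418945), 6.834893703460693) [0.48686318 0.03083886 0.305     ] [[1.149999976158142, 0.8429999947547913, 0.8420000076293945, 0.8330000042915344, 0.8289999961853027, 0.8429999947547913, 0.843999981880188, 0.8399999737739563, 1.152999997138977], [0.8399999737739563, 0.8410000205039978, 0.8399999737739563, 0.8259999752044678, 0.8299999833106995, 0.8289999961853027, 0.8410000205039978, 0.8389999866485596, 1.149999976158142], [0.8360000252723694, 0.8379999995231628, 0.8399999737739563, 0.828000009059906, 0.824999988079071, 0.8270000219345093, 0.8399999737739563, 0.8379999995231628, 1.1369999647140503], [1.1460000276565552, 0.8360000252723694, 0.8389999866485596, 0.8349999785423279, 0.8259999752044678, 0.8389999866485596, 0.8389999866485596, 0.8370000123977661, 1.128000020980835], [1.1360000371932983, 0.8360000252723694, 0.8370000123977661, 0.8370000123977661, 0.8360000252723694, 0.8370000123977661, 0.8370000123977661, 0.8379999995231628, 1.1339999437332153]]
button 294.66272189349115 285.9230769230769 169.0 [0.48429798 0.03094109 0.318     ]
[ 8.07135610e-01  5.90365276e-01 -8.43067949e-04  4.86576683e-04] [[0.303, 0.953, -0.001], [0.953, -0.303, -0.002], [-0.002, -0.0, -1.0]] [ 0.28414728 -0.30712286 -1.06489839]
0 [-8.97000068e-02 -3.27019507e-01  1.69080792e+00 -4.44089210e-16
  1.77780425e+00 -8.97000068e-02] True
30 [-8.97000068e-02 -3.27019507e-01  1.69080792e+00 -4.44089210e-16
  1.77780425e+00 -6.13298782e-01] True
60 [-8.97000068e-02 -3.27019507e-01  1.69080792e+00 -4.44089210e-16
  1.77780425e+00 -1.13689756e+00] True
90 [-0.08970001 -0.32701951  1.69080792  0.          1.77780425 -1.66049633] True
120 [-0.08970001 -0.32701951  1.69080792  0.          1.77780425 -2.18409511] True
150 [-0.08970001 -0.32701951  1.69080792  0.          1.77780425 -2.70769388] True
```

Run:
```python
from h import *
q0=[1,0,0,0.]
robot.servo_line([.189,.596,.42],feed=.25);print(telemetry.get_t())
robot.reach([.483,.030,.42],q0);claw.move_gripper(.028,20)
print(telemetry.get_t(),telemetry.get_eef_pos(),telemetry.get_finger_gap(),telemetry.get_contact_force())
c=get_calibration("wrist");p,d=grab_frame("wrist");cv2.imwrite("pics/w1.png",p[:,:,::-1]);np.save("w1.npy",d);np.savez("w1c.npz",**c)
print(-c['R'].T@c['t'],c['R'].round(2).tolist())
for P in ([.483,.03,.319],[.4826,.0287,.319],[.4843,.0309,.319]):
    X=c['R']@np.array(P)+c['t'];print(c['fx']*X[0]/X[2]+c['cx'],c['fy']*X[1]/X[2]+c['cy'])
```

```text
1.1417
4.0 [0.48299977 0.03001752 0.41997258] 0.028243351264027165 [ 0.13797165  0.24650204 -1.32863776]
[0.48280215 0.10994244 0.59555731] [[1.0, 0.0, -0.0], [0.0, -0.95, 0.31], [-0.0, -0.31, -0.95]]
320.51477608969833 220.21331301712056
320.02016811000215 221.7561109484369
322.12417703422216 219.14297896191556
```

View pics/w1.png

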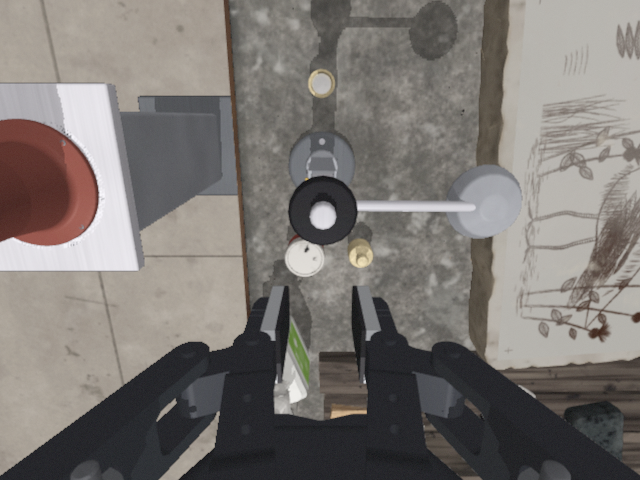

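The wrist view shows the button at about (323,215), the head at (323,210), and the jaws centred on column 321. I'll measure this exactly.

Run:
```python
from h import *
c=np.load("w1c.npz");g=cv2.imread("pics/w1.png",0);d=np.load("w1.npy")
m=cv2.circle(np.zeros_like(g),(323,211),40,1,-1)
hd=((g<60)&(m>0)).astype(np.uint8);k=max(cv2.findContours(hd,0,2)[0],key=cv2.contourArea);e=cv2.fitEllipse(cv2.convexHull(k));print("head",e)
b=((g>120)&(cv2.circle(np.zeros_like(g),(323,214),20,1,-1)>0)).astype(np.uint8);kb=max(cv2.findContours(b,0,2)[0],key=cv2.contourArea);eb=cv2.fitEllipse(kb);print("btn",eb)
def pt(u,v,z):
    o=-c['R'].T@c['t'];D=c['R'].T@np.array([(u-c['cx'])/c['fx'],(v-c['cy'])/c['fy'],1]);return o+D*(z-o[2])/D[2]
print(pt(*e[0],.305),pt(*eb[0],.317))
```

```text
head ((321.8048400878906, 210.7786102294922), (68.05511474609375, 71.2169418334961), 42.82315444946289)
btn ((322.6671447753906, 215.7057342529297), (25.494855880737305, 26.76443862915039), 19.331756591796875)
[0.48409302 0.03422208 0.305     ] [0.4847459  0.03322663 0.317     ]
```

```bash
cat >> h.py <<'E'
X,Y=.484,.0315
def step_down(z,zend,dz,fmax,base,feed=.02,log=None):
    out=[]
    while z>zend+1e-6:
        z-=dz;robot.servo_line([X,Y,z],feed=feed)
        f=telemetry.get_contact_force()-base;out.append((round(z*1e3,2),round(float(f[2]),1)))
        if f[2]>fmax:break
    return z,out
E
python3 - <<'E'
from h import *
claw.move_gripper(0.0,20);robot.servo_line([X,Y,.326],feed=.12);robot.dwell(.1)
b=telemetry.get_contact_force();print(telemetry.get_t(),b,telemetry.get_eef_pos())
z,o=step_down(.326,.302,.001,16,b)
print(o,telemetry.get_t(),telemetry.get_eef_pos(),(telemetry.get_contact_force()-b))
E
```

```text
5.4667 [-0.227159   -0.20537172 -0.6895042 ] [0.48451761 0.03143034 0.32740798]
[(325.0, 0.6), (324.0, 0.9), (323.0, 0.3), (322.0, 1.3), (321.0, 0.6), (320.0, 1.0), (319.0, 0.6), (318.0, 0.4), (317.0, 0.9), (316.0, 0.8), (315.0, 0.6), (314.0, -0.0), (313.0, -0.4), (312.0, 0.4), (311.0, 0.4), (310.0, 0.2), (309.0, 1.0), (308.0, -0.1), (307.0, 0.7), (306.0, 0.6), (305.0, 1.3), (304.0, -0.2), (303.0, 0.1), (302.0, 0.1)] 11.4667 [0.48396035 0.03151185 0.30190354] [0.57930187 0.18140613 0.05906932]
```

No contact was felt, so I'll look.

Run:
```python
from h import *
p,_=grab_frame("wrist");q,_=grab_frame("scene")
im=np.hstack([p[120:420,170:470],cv2.resize(q[150:350,180:380],(300,300),interpolation=2)])
cv2.imwrite("pics/c2.png",im[:,:,::-1]);print(telemetry.get_t(),telemetry.get_finger_gap())
```

```text
11.5667 -6.053687438299953e-05
```

View pics/c2.png

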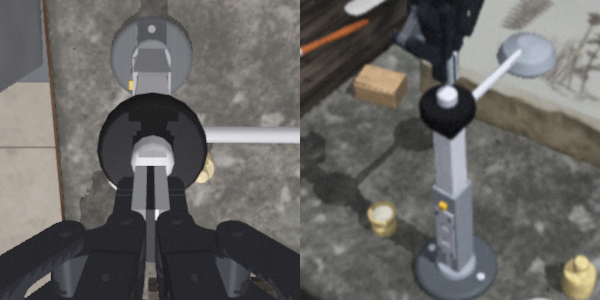

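The crop's left half (wrist view) shows the fingertips at about (152,165), just in front of the button. The right half (scene view) shows the finger end at (452,83), just above and behind the button. The post hasn't moved. I'll use depth in both views to find where the tips really are.

Run:
```python
from h import *
np.set_printoptions(linewidth=200,suppress=True)
print(telemetry.get_eef_pos(),telemetry.get_eef_rot())
def cloud(n):
    c=get_calibration(n);p,d=grab_frame(n)
    v,u=np.mgrid[:480,:640];C=np.stack([(u-c['cx'])/c['fx']*d,(v-c['cy'])/c['fy']*d,d],-1)-c['t']
    return p,C@c['R'],d,c
p,W,d,c=cloud("scene");cv2.imwrite("pics/s3.png",p[:,:,::-1])
for v in range(194,224,2): print(v,[tuple((W[v,u]*1e3).astype(int)) for u in range(272,292,3)])
p,W,d,c=cloud("wrist");np.save("w3d.npy",W);cv2.imwrite("pics/w3.png",p[:,:,::-1])
print(c['fx'],c['cy'],-c['R'].T@c['t'])
for v in range(220,330,6): print(v,[tuple((W[v,u]*1e3).astype(int)) for u in range(300,346,7)])
```

```text
[0.48400144 0.03151038 0.30198507] [ 1.          0.00000349 -0.00001337 -0.00001923]
194 [(np.int64(471), np.int64(29), np.int64(363)), (np.int64(473), np.int64(25), np.int64(363)), (np.int64(477), np.int64(22), np.int64(362)), (np.int64(481), np.int64(20), np.int64(361)), (np.int64(487), np.int64(20), np.int64(356)), (np.int64(744), np.int64(209), np.int64(82)), (np.int64(749), np.int64(205), np.int64(80))]
196 [(np.int64(469), np.int64(28), np.int64(361)), (np.int64(471), np.int64(24), np.int64(362)), (np.int64(477), np.int64(23), np.int64(357)), (np.int64(478), np.int64(18), np.int64(359)), (np.int64(488), np.int64(20), np.int64(351)), (np.int64(741), np.int64(208), np.int64(78)), (np.int64(742), np.int64(199), np.int64(82))]
198 [(np.int64(470), np.int64(28), np.int64(356)), (np.int64(470), np.int64(23), np.int64(359)), (np.int64(477), np.int64(23), np.int64(354)), (np.int64(481), np.int64(21), np.int64(352)), (np.int64(487), np.int64(19), np.int64(349)), (np.int64(734), np.int64(202), np.int64(80)), (np.int64(736), np.int64(196), np.int64(81))]
200 [(np.int64(472), np.int64(31),
[... 9479 characters left out ...]
 (np.int64(492), np.int64(39), np.int64(358))]
322 [(np.int64(476), np.int64(37), np.int64(360)), (np.int64(479), np.int64(41), np.int64(367)), (np.int64(481), np.int64(41), np.int64(366)), (np.int64(484), np.int64(42), np.int64(367)), (np.int64(486), np.int64(42), np.int64(368)), (np.int64(489), np.int64(41), np.int64(367)), (np.int64(491), np.int64(38), np.int64(361))]
328 [(np.int64(476), np.int64(38), np.int64(365)), (np.int64(479), np.int64(42), np.int64(371)), (np.int64(481), np.int64(41), np.int64(370)), (np.int64(484), np.int64(42), np.int64(371)), (np.int64(486), np.int64(41), np.int64(371)), (np.int64(488), np.int64(41), np.int64(370)), (np.int64(491), np.int64(38), np.int64(365))]
```

Depth in both views puts the fingertips at z≈0.336 while the TCP reads 0.302, so the fingers end about 34 mm above the reported TCP. The lateral alignment is good: tip centre about (.484,.0305). I'll carry on down by force feedback, expecting button contact at a reported z≈.285.

Run:
```python
from h import *
b=telemetry.get_contact_force()
robot.servo_line([X,Y,.290],feed=.05)
z,o=step_down(.290,.264,.002,14,b,feed=.03)
print(b,o,telemetry.get_t(),telemetry.get_eef_pos())
```

```text
[ 0.98013946 -0.93293833  0.07878375] [(288.0, 0.0), (286.0, -0.5), (284.0, 2.4), (282.0, 3.7), (280.0, 4.0), (278.0, 4.2), (276.0, 3.7), (274.0, 3.8), (272.0, 3.1), (270.0, 3.5), (268.0, 3.7), (266.0, 3.5), (264.0, 4.2)] 15.3083 [0.48397179 0.03146531 0.26387351]
```

```bash
cat >> h.py <<'E'
def cloud(n):
    c=get_calibration(n);p,d=grab_frame(n)
    v,u=np.mgrid[:480,:640];C=np.stack([(u-c['cx'])/c['fx']*d,(v-c['cy'])/c['fy']*d,d],-1)-c['t']
    return p,C@c['R'],d
def heights():
    "post head face z and anything just above it, from the scene depth"
    p,W,d=cloud("scene");r=np.hypot(W[...,0]-.484,W[...,1]-.0305)
    out={}
    a=W[(r>15e-3)&(r<27e-3)&(d>0)];a=a[(a[:,2]>.2)&(a[:,2]<.315)][:,2];h,e=np.histogram(a,np.arange(.2,.317,.002));k=h.argmax();out['head']=np.median(a[(a>e[k]-.002)&(a<e[k+1]+.002)])
    a=W[(r<10e-3)&(d>0)][:,2];a=a[(a>.2)&(a<.36)];out['mid']=np.histogram(a-out['head'],np.arange(-.004,.05,.002))
    return p,out
E
python3 - <<'E'
from h import *
p,o=heights();print(o['head'],o['mid'][0].tolist());q,_=grab_frame("wrist")
im=np.hstack([q[120:420,170:470],cv2.resize(p[150:350,180:380],(300,300),interpolation=2)])
cv2.imwrite("pics/c4.png",im[:,:,::-1]);print(telemetry.get_t(),telemetry.get_finger_gap(),telemetry.get_contact_force(),telemetry.get_joint_efforts())
E
```

```text
0.29371493236046714 [2, 6, 11, 16, 8, 3, 1, 4, 3, 6, 0, 2, 1, 1, 1, 0, 3, 4, 0, 1, 2, 0, 4, 0, 0, 0, 1]
15.4083 0.0005008176717812883 [ 2.29036478 -0.06998428  3.47168585] [ 1.82953980e-01 -2.25337261e+01 -3.48124874e+01 -1.53575360e-02
  7.66644124e-01 -2.21929178e-03]
```

View pics/c4.png

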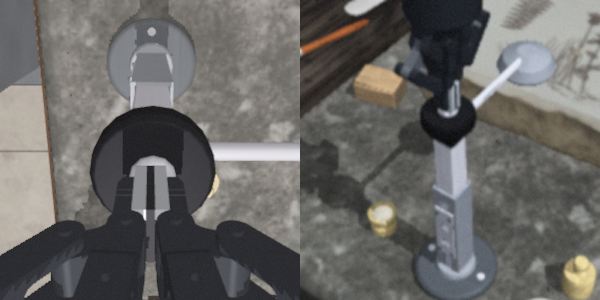

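The scene crop shows the tips on the button and depth puts the head at z≈0.294, about 13 mm down. So the pin is free and below the top hole. Next: take the weight off, open to 30 mm to straddle the button, and come down onto the head's face.

Run:
```python
from h import *
robot.servo_line([X,Y,.290],feed=.1);claw.move_gripper(.030,20);robot.dwell(.05)
b=telemetry.get_contact_force();np.save("b.npy",b)
p,o=heights();print(o['head'],o['mid'][0].tolist())
robot.servo_line([X,Y,.266],feed=.1)
z,o=step_down(.266,.240,.002,2.2,b,feed=.03)
print(o,telemetry.get_t(),telemetry.get_eef_pos(),telemetry.get_finger_gap())
p,o=heights();print(o['head'],o['mid'][0].tolist());q,_=grab_frame("wrist")
im=np.hstack([q[120:420,170:470],cv2.resize(p[150:350,180:380],(300,300),interpolation=2)])
cv2.imwrite("pics/c5.png",im[:,:,::-1])
```

```text
0.2937412253781231 [0, 8, 12, 40, 46, 3, 0, 0, 0, 0, 0, 0, 0, 0, 0, 0, 0, 0, 0, 0, 0, 0, 0, 0, 0, 0, 0]
[(264.0, -0.1), (262.0, -0.6), (260.0, 0.2), (258.0, 2.6)] 17.7083 [0.48420344 0.03148152 0.25861848] 0.030133127971644816
0.2929904139095519 [0, 2, 11, 23, 30, 0, 0, 0, 0, 0, 0, 0, 0, 0, 0, 0, 0, 0, 0, 0, 0, 0, 0, 0, 0, 0, 0]
```

View pics/c5.png

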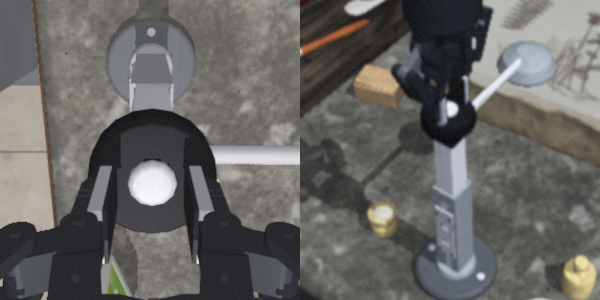

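The pads straddle the button (wrist crop: button at (152,183), jaws at columns 103 and 203) and the button stands 4 mm proud. Now the push: coarse steps first, then fine ones.

Run:
```python
from h import *
b=np.load("b.npy")
z,o=step_down(.258,.242,.002,9,b,feed=.03)
print(o,telemetry.get_t());p,h=heights();print(h['head'],h['mid'][0].tolist())
```

```text
[(256.0, 6.1), (254.0, 6.4), (252.0, 6.4), (250.0, 6.2), (248.0, 6.4), (246.0, 6.2), (244.0, 5.4), (242.0, 7.1)] 19.8083
0.27743310476578215 [0, 2, 7, 24, 25, 3, 0, 0, 0, 0, 0, 0, 0, 0, 0, 0, 0, 0, 0, 0, 0, 0, 0, 0, 0, 0, 0]
```

Run:
```python
from h import *
b=np.load("b.npy");z=.242;log=[]
while telemetry.get_t()<31.5 and z>.205:
    z,o=step_down(z,z-.0021,.0007,9,b,feed=.02);p,h=heights();up=int(h['mid'][0][6:9].sum())
    log.append((o[-1],round(h['head']*1e3,1),up))
    if o[-1][1]>9: break
    if up>20: print("snap seen",o,h['head'])
print(log,o,telemetry.get_t());q,_=grab_frame("wrist")
im=np.hstack([q[120:420,170:470],cv2.resize(p[150:350,180:380],(300,300),interpolation=2)])
cv2.imwrite("pics/c6.png",im[:,:,::-1]);print(h['mid'][0].tolist(),telemetry.get_contact_force()-b,telemetry.get_eef_pos())
```

```text
snap seen [(232.9, 5.1), (232.2, 4.2), (231.5, 5.1)] 0.26566905702764343
[((239.9, 7.0), np.float64(275.7), 0), ((237.8, 7.7), np.float64(273.5), 0), ((235.7, 6.1), np.float64(271.4), 0), ((233.6, 6.4), np.float64(269.3), 0), ((231.5, 5.1), np.float64(265.7), 55), ((229.4, 9.4), np.float64(265.1), 53)] [(230.8, 4.8), (230.1, 6.3), (229.4, 9.4)] 24.6583
[0, 3, 5, 7, 4, 6, 7, 30, 16, 0, 0, 0, 0, 0, 0, 0, 0, 0, 0, 0, 0, 0, 0, 0, 0, 0, 0] [-1.20167177  0.08419866  8.52121062] [0.48427459 0.0314617  0.23071758]
```

The button sprang up and the post stopped at 9.4 N. I'll lift straight off and check.

Run:
```python
from h import *
robot.servo_line([X,Y,.34],feed=.12);robot.dwell(.2)
p,h=heights();print(h['head'],h['mid'][0].tolist(),telemetry.get_contact_force(),telemetry.get_t())
q,_=grab_frame("top");im=np.hstack([cv2.resize(p[150:400,150:400],(400,400)),cv2.resize(q[180:380,190:390],(400,400))]);cv2.imwrite("pics/c7.png",im[:,:,::-1])
```

```text
0.26519566391048816 [2, 7, 11, 7, 9, 9, 11, 46, 38, 1, 0, 0, 0, 0, 0, 0, 0, 0, 0, 0, 0, 0, 0, 0, 0, 0, 0] [-0.147182    0.75511865  1.28494707] 26.0333
```

View pics/c7.png

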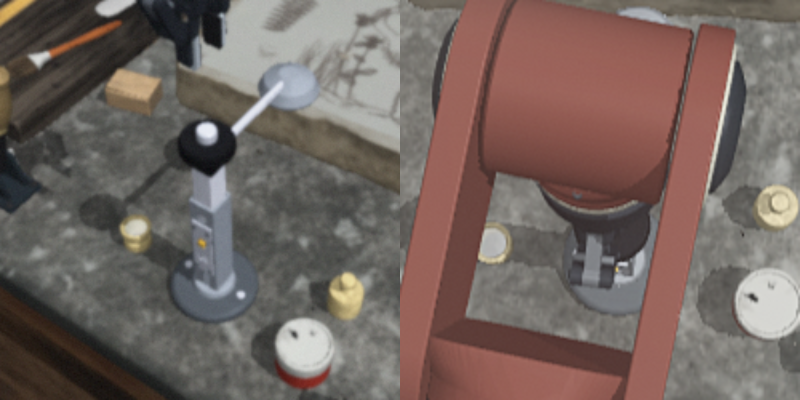

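The left half shows the brass pin out of the next hole at (202,243) and the button up at (206,130). The loupe, weight and tin still stand as before, and the gripper is clear.

```bash
python3 -c "
from plant import *
print(hand_in(),telemetry.get_t())"
```

```text
the job is handed in; nothing more can be done
the job is handed in; nothing more can be done
```

The lamp is down one hole and the job is handed in. It took about 26 s of the 38 s allowed.

- **Button press:** I pressed the button with closed fingers until the post had gone down about 13 mm. I then lifted off, and the button stayed 4 mm proud.
- **Head push:** With the fingers opened to 30 mm around the button, I pushed the head's face at about 6 N. The pin snapped in about 41 mm below the start. I stopped when the reading reached 9.4 N, well under the 20 N that strains the pin.
- **Last checks:** The head is at z ≈ 0.265 m and was still there after I lifted off, with the gripper clear. The button is back up 12 mm and the brass pin shows in the next hole. By eye, the loupe, ink tin and weight have not moved; I did not measure them.
- **What disagreed:**
    - **Fingertip position:** Depth images put the fingertips about 34 mm above the reported TCP. My first descent therefore stopped above the button without touching it, and I worked by depth and force after that.
    - **Force reading:** The wrist sensor read only about 4 N during the button press, less than the 6 N spring would suggest.

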